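# Undo a push-and-turn safety cap at the assembly bench

## Robot

A 6-joint arm with a two-finger parallel gripper is mounted at the origin on the work surface. World frame = base frame: x ahead of the robot, y to its left, z up, the work surface at z = 0. Lengths are in m, angles in rad, forces in N, time in s.
With the tool pointing down it reaches from about 0.275 to 0.875 m from the base axis. Payload 12.5 kg.
Tool frame: the origin (TCP) lies at the very end of the fingers, on their centre line; the grasp point (between the pads) lies 19 mm behind it; x points along the fingers, y is the direction in which the jaws open and shut, and the axes are right-handed (so a half turn about x gives the same grasp; the last joint's range is limited). The gripper opens to 85 mm and grips with 20 to 120 N. Pads are 22 mm wide; open, the fingers measure 114 mm over their backs; the gripper's body (76 mm by 85 mm) begins 54 mm behind the grasp point. The pads swing forward as they close: fully open they stand 13 mm farther back than shut.
Start: joints at [-1.258, 0.351, 1.652, -0, 1.139, -0.085], TCP at [0.213, -0.507, 0.194] pointing down, gripper open.
Joint ranges: [-2.75, 2.75], [-0.79, 2.1], [0.01, 2.65], [-1.57, 4.71], [0.07, 3.14], [-2.87, 2.87]. Speed limits (rad/s): [2.22, 2.22, 2.79, 3.14, 3.14, 3.14].

## Interface

Orientations are given as a 3x3 rotation matrix whose columns are the frame's x, y, z axes.
In Python, from bench import manip gives the robot as it stands. Calls block until the motion is done:
- manip.move_ptp(position, orientation): joint-space move of the TCP to a pose.
- manip.move_l(position, attitude=None, max_speed=0.15): straight line of the TCP; attitude=None keeps the orientation; max_speed is the mean speed in m/s.
- manip.move_j(angles): joint-space move.
- manip.set_gripper(opening, effort=None): opening from 0.0 (shut) to 1.0 (fully open); effort is the grip in N (None keeps the last); returns when the fingers have stopped.
- manip.dwell(seconds).
- manip.inverse_kinematics(position, orientation): joint angles nearest the present ones, or None.
- manip.grab_frame(name): name is "scene" or "top"; returns (picture, depth): 384x512x3 uint8, red, green, blue; 384x512 float32, m along the optical axis (not along the pixel's ray), 0 where there is no reading.
- manip.get_calibration(name): a dict with "camera_matrix" (3x3 intrinsics, pixels), "R" (3x3) and "t" (3): a world point X has camera coordinates R X + t. Camera axes: x right, y down, z forward; pixel columns grow to the right and rows downward; lengths in m; the calibration is good to about 2 mm. A picture is of the moment at which its call begins. get_calibration takes no time and is no camera call.
A pose or a line that the arm cannot do raises manip.Unreachable and nothing moves.
- manip.sign_off(): hands the job in, once; it reports no verdict.
Trained networks look in the newest picture that a camera, given by its name, has taken for a name from the list of things; names that differ only in an ending like _2 or _b are one class to them, and where a whole thing is asked for, a point or a joint stands for the part that bears it (a point fixed in the world has none). Each returns a list of dicts, best first, with "confidence" (0 to 1); they miss things now and then, are a little off and sometimes report something else, mostly with a low value. They report only what shows in the picture. A call takes as long as a camera call. They do not tell look-alikes from the thing itself.
- manip.look_for(camera, name): "at" ([x, y, z] in m, in world coordinates, good to about 4 mm: the middle of the surface that is visible of it).
Readings, each from a call of its own:
- manip.current_time(): time.
- manip.current_qpos(): joint angles.
- manip.current_joint_vel(): joint speeds.
- manip.current_joint_torque(): joint torques, N m.
- manip.current_ee_pos(): TCP position.
- manip.current_tcp_rot(): TCP orientation.
- manip.current_force(): force on the tool from outside, world axes, zero at the start.
- manip.current_ft_torque(): the same for the moment, N m.
- manip.current_grip_width(): opening from 0.0 (shut) to 1.0 (fully open).
Only numpy, scipy, OpenCV 4.12 (cv2) and the standard library are available. Lean on these libraries where they do the work, as an engineer would, in place of code of your own. Each camera call takes 0.05 s, during which the arm holds its last target. There are 200 camera calls.

## Task

Open the solvent bottle held in the bench clamp: its red safety cap must be pressed down while it is turned anticlockwise, because turning alone only makes it slip round. Feel your way and never load the cap on the bottle with more than 45 N. Then lift the cap off, set it down gently, open side down, in the low blue tray with the yellow mat, let go, and leave the other things on the bench where they are.

Things in the scene. Friction and masses are not known exactly. Their poses are not given: they have to be found in the camera images.
- cap_center (a point): Centre (half-way up, on the axis) of the red ribbed safety cap, loose: 48 mm diameter, 34 mm high, 24 to 42 g, flat top with three white bars, open below; z up out of its top. It starts on the bottle's neck, top 177 mm above the bottle's underside, at any yaw, 1.5 mm sideways play. Grip it across its diameter from above; finger tips may reach 30 mm below its top
- cap: The same cap; origin at the centre of its underside. A spring holds it up against hidden latches, and unpressed it spins freely. Pressing it down 5.5 mm to a hard stop takes 7 N rising to 17 N; there its teeth (every 45 degrees) grip the inner cap. If tooth stands on tooth it stops hard after 3 mm: keep 18 to 22 N on it while turning, and it drops in within 45 degrees
- inner_cap (a joint): Angle of the hidden inner cap, rad: starts at 0 to 0.15, grows anticlockwise seen from above, end stop at 2.0. Only the pressed cap turns it, either way (needs 0.1 to 0.2 N m; keep 18 to 22 N on the cap); it stays where left. The cap is held on below about 0.9 and free above 1.1. A yellow pointer under the cap's edge shows it: red mark shut, green mark open
- neck (a point): Centre of the bottle's shoulder top, on its axis, 135 mm above the bottle's underside. The cap's underside starts 8 mm above it and is 2.5 mm above it when fully pressed. Once the inner cap is open, easing off lets the spring raise the cap 2 mm more than at the start, and it lifts straight off
- bottle: White solvent bottle, 76 mm diameter, orange band, fixed in a round blue clamp on a 110 mm square aluminium plate screwed to the bench; it cannot move. Origin: underside of the plate, on the bottle's axis; z up. Shoulder 62 mm diameter, neck 30 mm; uncapped it ends about 175 mm up
- tray_in (a point): Centre of the inner floor of the low blue tray with the yellow mat, fixed to the bench, outside 150 x 150 x 18 mm, walls 5 mm, floor 5 mm above the bench; x and y along its sides, z up. It stands on the left or the right of the bottle
- parts_bin: Blue parts bin with metal discs, 160 x 130 x 60 mm, fixed, on the other side of the bottle from the tray; origin centre of its underside. Not to be used
- screwdriver: Loose screwdriver lying between robot and bottle; leave alone
- wrench: Loose steel wrench lying beyond and to the right; leave alone
- oil_bottle: Loose grey bottle with a blue cap, 56 mm diameter, 140 mm high, standing beyond the solvent bottle; origin centre of its underside; leave alone
- flange: Loose aluminium flange, 76 mm diameter, 35 mm high, beyond and to the left; leave alone
- gear_housing: Loose dark gear housing, 70 x 60 x 82 mm, at the right; leave alone
- seal_ring: Loose black rubber ring, 70 mm diameter, 12 mm high, at the left; leave alone
There are look-alikes about, which are no part of the job. There is more than one size of the cap; the job needs the largest. There is more than one size of the bottle; the one meant has the size given above.

How it is judged:
By the outcome, as a careful person would: the job done as asked, in the order asked, and still so for the second after the job is handed in, with the robot touching nothing.
It also fails if it takes over 72 s, if anything falls off the work surface, if the arm or the gripper's body presses on something with over 40 N, if the wrist force passes 120 N, or if a joint passes its speed limit or range.

## Working session

There is one attempt and no reset: what is moved stays moved. The work goes in short steps, each a Python script; the robot and the scene stay as the last script left them, time stands still between calls to the robot, and variables do not carry over. Pictures are saved under pics/ and viewed, on a budget of 10 in all, crops included, one or two more only if the job needs it, and the job is handed in when it is done.

```bash
mkdir -p pics; ls
python3 - <<'E'
from bench import manip
import cv2
for c in("scene","top"):
    im,d=manip.grab_frame(c); cv2.imwrite(f"pics/{c}0.png",im[:,:,::-1])
    for n in("cap","bottle","parts_bin","oil_bottle","tray_in"):
        try: print(c,n,[(round(r["confidence"],2),[round(float(v),3) for v in r["at"]]) for r in manip.look_for(c,n)])
        except Exception as e: print(c,n,e)
print(manip.current_force(),manip.current_time())
E
```

```text
pics
scene cap [(0.92, [0.582, 0.051, 0.176]), (0.66, [0.588, -0.06, 0.026]), (0.52, [0.558, 0.16, 0.024]), (0.21, [0.444, 0.3, 0.009])]
scene bottle [(0.76, [0.213, 0.312, 0.087]), (0.68, [0.601, 0.034, 0.051])]
scene parts_bin [(0.72, [0.426, -0.272, 0.021])]
scene oil_bottle [(0.95, [0.803, -0.032, 0.088])]
scene tray_in [(0.91, [0.445, 0.3, 0.009])]
top cap [(0.77, [0.564, 0.052, 0.175]), (0.67, [0.577, -0.057, 0.022]), (0.56, [0.544, 0.165, 0.023])]
top bottle [(0.81, [0.541, 0.044, 0.043]), (0.76, [0.182, 0.307, 0.096]), (0.49, [0.566, 0.052, 0.175])]
top parts_bin [(0.76, [0.437, -0.273, 0.009])]
top oil_bottle [(0.98, [0.768, -0.029, 0.096])]
top tray_in [(0.94, [0.443, 0.303, 0.007]), (0.46, [0.605, -0.427, 0.036]), (0.31, [0.544, 0.044, 0.04])]
[0.13542678 0.60592966 0.34981464] 0.6
```

View pics/scene0.png

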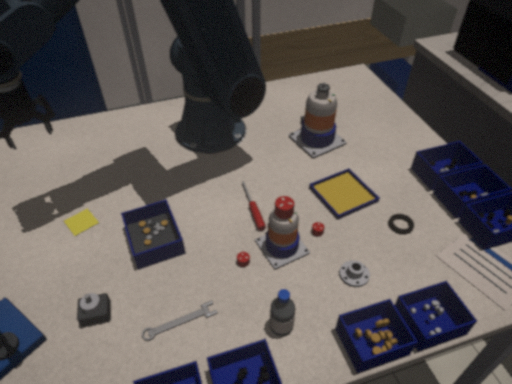

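View pics/top0.png

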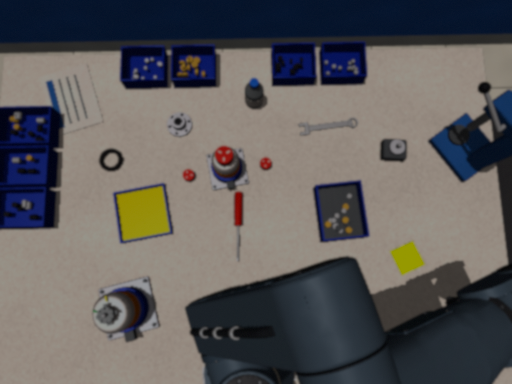

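The scene image shows the red-capped bottle at (284,205), the yellow-mat tray at (343,192), small caps at (318,228) and (243,258), and the bare bottle at (320,115). In the top image the cap is at (225,158) and the tray at (143,212). Next I'll locate the cap and tray precisely from depth.

```bash
cat > h.py <<'E'
from bench import manip
import cv2, numpy as np
def cloud(c):
    im,d=manip.grab_frame(c); K=manip.get_calibration(c); M=K["camera_matrix"]
    v,u=np.mgrid[:384,:512]
    P=np.stack([(u-M[0,2])/M[0,0]*d,(v-M[1,2])/M[1,1]*d,d],-1)
    W=(P-K["t"])@K["R"]; W[d==0]=np.nan
    return im,W
def red(im):
    h=cv2.cvtColor(im,cv2.COLOR_RGB2HSV); return ((h[...,0]<8)|(h[...,0]>172))&(h[...,1]>130)&(h[...,2]>70)
def yellow(im):
    h=cv2.cvtColor(im,cv2.COLOR_RGB2HSV); return (abs(h[...,0].astype(int)-27)<8)&(h[...,1]>120)
def down(yaw):  # tool x down, jaw axis y at yaw
    y=np.array([np.cos(yaw),np.sin(yaw),0]); x=np.array([0,0,-1.]); return np.column_stack([x,y,np.cross(x,y)])
E
python3 - <<'E'
from h import *
for c in("scene","top"):
    im,W=cloud(c)
    near=np.hypot(W[...,0]-.57,W[...,1]-.05)<.05
    m=near&(W[...,2]>.12); p=W[m]
    t=p[p[:,2]>np.nanpercentile(p[:,2],95)-.006]
    print(c,m.sum(),"topz",np.median(t[:,2]),"top bbox",t.min(0),t.max(0),"ctr",cv2.minEnclosingCircle(t[:,:2].astype(np.float32)),t.mean(0))
    my=yellow(im)&(np.hypot(W[...,0]-.444,W[...,1]-.3)<.11); q=W[my]
    print(" tray",cv2.minAreaRect(q[:,:2].astype(np.float32)),np.median(q[:,2]), q.mean(0))
print(manip.get_calibration("top")["t"],manip.get_calibration("scene")["camera_matrix"][0,0], "cam scene pos",-manip.get_calibration("scene")["R"].T@manip.get_calibration("scene")["t"])
R=manip.current_tcp_rot();print(R)
for yaw in np.arange(-180,180,30):
    q=manip.inverse_kinematics([.565,.05,.25],down(np.radians(yaw))); print(yaw,None if q is None else np.round(q,2))
E
```

```text
scene 754 topz 0.1776573819033218 top bbox [0.5493106  0.02955006 0.17316941] [0.5962963  0.07610956 0.18200798] ctr ((0.572444498538971, 0.053047649562358856), 0.024495895951986313) [0.57362529 0.05254745 0.17759241]
 tray ((0.4382103383541107, 0.30574363470077515), (0.13477958738803864, 0.1332438439130783), 9.77238655090332) 0.006761524375607021 [0.44024819 0.30550471 0.00676473]
top 555 topz 0.17548661122863024 top bbox [0.54571636 0.02988728 0.17214003] [0.59159853 0.07678002 0.1803326 ] ctr ((0.5686513185501099, 0.05355756729841232), 0.024036671966314316) [0.56815876 0.05329174 0.17555384]
 tray ((0.4434080123901367, 0.30414143204689026), (0.13642345368862152, 0.13803011178970337), 9.782011985778809) 0.004404239248621486 [0.44312972 0.303846   0.00440128]
[-0.00828097  0.49950968  1.23783237] 422.12122294244136 cam scene pos [ 1.21447156 -0.2306963   0.91580507]
[[-4.46388250e-06  3.87391361e-01 -9.21915361e-01]
 [-2.53360188e-05 -9.21915361e-01 -3.87391361e-01]
 [-1.00000000e+00  2.16283954e-05  1.39302767e-05]]
-180 None
-150 [ 0.01  0.33  1.54 -0.    1.27  2.62]
-120 [ 0.01  0.33  1.54 -0.    1.27  2.1 ]
-90 [ 0.01  0.33  1.54 -0.    1.27  1.58]
-60 [ 0.01  0.33  1.54 -0.    1.27  1.05]
-30 [ 0.01  0.33  1.54 -0.    1.27  0.53]
0 [ 0.01  0.33  1.54 -0.    1.27  0.01]
30 [ 0.01  0.33  1.54 -0.    1.27 -0.52]
60 [ 0.01  0.33  1.54 -0.    1.27 -1.04]
90 [ 0.01  0.33  1.54 -0.    1.27 -1.56]
120 [ 0.01  0.33  1.54 -0.    1.27 -2.09]
150 [ 0.01  0.33  1.54 -0.    1.27 -2.61]
```

Run:
```python
from h import *
T=manip.current_time; F=lambda: np.round(np.mean([manip.current_force() for _ in range(5)],0),2)
c=np.array([.5705,.0532]); 
print(T(),F()); manip.set_gripper(1.0,20)
def at(z,c=c): return [c[0],c[1],z]
for yaw in (-60,-150):
    R=down(np.radians(yaw)); y=R[:2,1]
    if yaw==-60: manip.move_ptp(at(.24),R)
    else: manip.move_l(at(.2),R,.2)
    print(T(),"above",F())
    manip.move_l(at(.149),None,.1); f0=F(); print(T(),"down",f0,np.round(manip.current_ft_torque(),3))
    manip.set_gripper(0.0,20); manip.dwell(.2)
    print("closed",T(),F()-f0,manip.current_grip_width(),manip.current_ee_pos())
    for k in range(4):
        f=F()-f0; s=f[:2]@y
        if abs(s)<1.5: break
        # push 0.5mm along the force
        c=c+y*np.sign(s)*.0007; manip.move_l(at(.149,c),None,.05); print(" adj",yaw,c,F()-f0,T())
    if yaw==-60:
        manip.set_gripper(1.0,20); manip.move_l(at(.2),None,.15)
print(c,T(),manip.current_ft_torque(),manip.current_qpos())
im,_=manip.grab_frame("scene"); cv2.imwrite("pics/g1.png",cv2.resize(im[120:300,190:400,::-1],None,fx=3,fy=3))
```

```text
0.7 [0.49 0.04 0.71]
3.2833 above [-0.14  0.16 -0.93]
4.3417 down [ 0.34  0.11 -0.83] [ 0.005 -0.006  0.06 ]
closed 5.3083 [-1.24 -0.02  0.94] -0.0004503679954546448 [0.57049282 0.05319484 0.14899214]
8.3 above [-0.26 -0.18 -0.02]
8.9583 down [-0.25 -0.26  0.65] [-0.024  0.035  0.005]
closed 9.925 [ 0.43  0.66 -0.6 ] 0.004185225431359446 [0.57050775 0.05320726 0.14898593]
[0.5705 0.0532] 9.925 [ 0.05990606  0.02606181 -0.05698329] [1.17496171e-02 4.41849849e-01 1.63693292e+00 1.87656164e-06
 1.06281608e+00 2.62970860e+00]
```

View pics/g1.png

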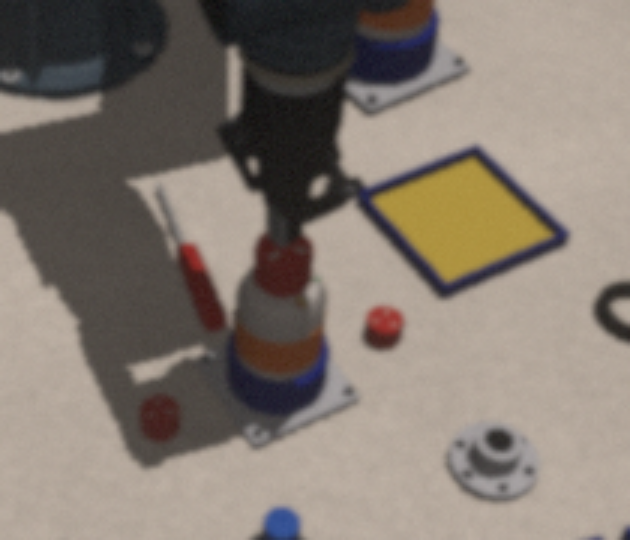

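The fingers read fully shut (0.0), and in the crop they end at the cap's top (285,240), so nothing is gripped. I'll compare where the image puts the fingertips with the reported TCP.

Run:
```python
from h import *
P=manip.current_ee_pos()
print(P, manip.current_grip_width(), np.round(manip.current_tcp_rot(),3).tolist())
for c in("scene","top"):
    K=manip.get_calibration(c)
    for z in(.149,.168,.177):
        X=K["R"]@np.array([P[0],P[1],z])+K["t"]; x=K["camera_matrix"]@X; print(c,z,x[:2]/x[2],X[2])
    im,W=cloud(c)
    if c=="scene":
        for r in range(180,224,3): print(r,[ (tuple(np.round(W[r,u],3)),tuple(im[r,u])) if u==284 else tuple(np.round(W[r,u]*1000).astype(int)) for u in (276,284,292)] if not np.isnan(W[r,[276,284,292]]).any() else "nan")
    cv2.imwrite(f"pics/g2{c}.png",cv2.resize(im[150:250,230:340,::-1] if c=="scene" else im[100:220,160:290,::-1],None,fx=5,fy=5))
```

```text
[0.57049102 0.05320237 0.14899123] 0.0013520406447045904 [[-0.0, -0.866, -0.5], [0.0, -0.5, 0.866], [-1.0, 0.0, 0.0]]
scene 0.149 [283.17640217 210.10974692] 1.0374284890846157
scene 0.168 [283.50255209 204.82080273] 1.0238308431420187
scene 0.177 [283.66008705 202.26616889] 1.0173898529586833
180 [(np.int64(566), np.int64(33), np.int64(254)), ((np.float64(0.586), np.float64(0.044), np.float64(0.268)), (np.uint8(28), np.uint8(24), np.uint8(22))), (np.int64(598), np.int64(58), np.int64(275))]
183 [(np.int64(554), np.int64(38), np.int64(231)), ((np.float64(0.587), np.float64(0.044), np.float64(0.26)), (np.uint8(32), np.uint8(31), np.uint8(29))), (np.int64(580), np.int64(67), np.int64(246))]
186 [(np.int64(345), np.int64(123), np.int64(2)), ((np.float64(0.582), np.float64(0.046), np.float64(0.245)), (np.uint8(31), np.uint8(27), np.uint8(21))), (np.int64(584), np.int64(65), np.int64(241))]
189 [(np.int64(357), np.int64(119), np.int64(1)), ((np.float64(0.583), np.float64(0.047), np.float64(0.235)), (np.uint8(30), np.uint8(31), np.uint8(27))), (np.int64(601), np.int64(58), np.int64(249))]

[... 1685 characters left out ...]
float64(0.046), np.float64(0.155)), (np.uint8(64), np.uint8(30), np.uint8(25))), (np.int64(588), np.int64(70), np.int64(139))]
219 [(np.int64(582), np.int64(31), np.int64(137)), ((np.float64(0.59), np.float64(0.048), np.float64(0.139)), (np.uint8(72), np.uint8(55), np.uint8(53))), (np.int64(594), np.int64(68), np.int64(136))]
222 [(np.int64(590), np.int64(28), np.int64(135)), ((np.float64(0.597), np.float64(0.046), np.float64(0.136)), (np.uint8(78), np.uint8(73), np.uint8(69))), (np.int64(601), np.int64(65), np.int64(133))]
top 0.149 [224.61045062 156.21911038] 1.1912938415807368
top 0.168 [224.16921253 154.41358252] 1.1725898917131197
top 0.177 [223.95525452 153.53807532] 1.1637301259863535
```

View pics/g2scene.png

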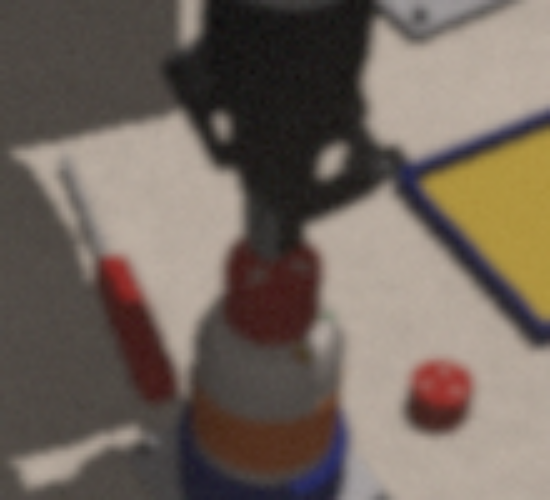

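The fingertips actually sit on the cap's top, at z≈0.178–0.18, not at the reported TCP height of 0.149. So the tool is about 30 mm shorter than reported. A gentle touch-down on the cap's top should give the offset.

Run:
```python
from h import *
T=manip.current_time; F=lambda: np.round(np.mean([manip.current_force() for _ in range(5)],0),2)
f0=F(); z=.149; p=manip.current_ee_pos()
for k in range(14):
    z-=.001; manip.move_l([.5705,.0532,z],None,.02); f=F()-f0
    print(round(z,4),manip.current_ee_pos()[2].round(4),f,round(T(),2),np.round(manip.current_ft_torque(),2))
    if f[2]>4: break
manip.move_l([.5705,.0532,.155],None,.1)
print(F(),manip.current_grip_width())
```

```text
0.148 0.1479 [0.44 1.37 1.4 ] 10.32 [-0.01 -0.04 -0.02]
0.147 0.1469 [0.86 0.75 1.39] 10.57 [-0.08  0.04 -0.  ]
0.146 0.1459 [ 1.21 -0.13  1.52] 10.82 [0.02 0.   0.02]
0.145 0.1449 [ 0.84 -0.61  0.76] 11.07 [0.02 0.   0.02]
0.144 0.1439 [-0.23  0.05  0.6 ] 11.32 [0.03 0.02 0.  ]
0.143 0.1429 [ 0.73 -0.49  0.54] 11.57 [-0.05 -0.01  0.02]
0.142 0.142 [1.38 0.4  0.72] 11.82 [ 0.   -0.01 -0.01]
0.141 0.1409 [1.2  0.23 0.6 ] 12.07 [-0.02  0.04 -0.02]
0.14 0.1403 [1.   0.7  4.22] 12.32 [ 0.02  0.05 -0.  ]
[ 0.22  0.03 -0.54] -0.0005255265878082472
```

The tips touch when the TCP reads 0.1403, with the cap's top at about 0.1765, so the true tip is 36 mm above the reported TCP. I'll use contact-relative heights from here.

Run:
```python
from h import *
T=manip.current_time; F=lambda: np.round(np.mean([manip.current_force() for _ in range(5)],0),2)
c=np.array([.5705,.0532]); ZG=.1403-.027
def at(z,c=c): return [c[0],c[1],z]
manip.set_gripper(1.0,20)
for yaw in (-60,-150):
    R=down(np.radians(yaw)); y=R[:2,1]
    manip.move_l(at(.165,c),R,.2); f0=F()
    for z in (.14,.125,ZG):
        manip.move_l(at(z,c),None,.1); f=F()-f0
        if np.abs(f).max()>5: print("contact",z,f); raise SystemExit
    print(yaw,"down",round(T(),2),f); f0=F()
    manip.set_gripper(0.0,20)
    print("closed",round(T(),2),F()-f0,manip.current_grip_width(),manip.current_ee_pos())
    if manip.current_grip_width()<.4: print("nothing"); break
    for k in range(6):
        f=F()-f0; s=f[:2]@y
        if abs(s)<2: break
        c=c+y*np.sign(s)*.0006; manip.move_l(at(ZG,c),None,.05); print(" adj",c.round(4),F()-f0,round(T(),2))
    if yaw==-60:
        manip.set_gripper(1.0,20); manip.move_l(at(.165,c),None,.15)
print(c,T(),manip.current_ft_torque())
```

```text
-60 down 16.09 [ 1.    0.06 -0.46]
closed 16.52 [-2.59  1.57  6.02] 0.5603006418093023 [0.57066992 0.053332   0.11380253]
 adj [0.5702 0.0537] [-0.57 -0.18  5.89] 16.77
-150 down 20.42 [ 0.54 -1.   -0.55]
closed 20.85 [-0.46 -0.28  4.75] 0.5593580471988212 [0.57055269 0.05370753 0.11386457]
[0.5702     0.05371962] 20.85 [-0.01782775  0.02582788 -0.04077166]
```

```bash
cat > t.py <<'E'
from h import *
T=lambda: round(manip.current_time(),2); F=lambda: np.round(np.mean([manip.current_force() for _ in range(5)],0),1)
M=lambda: round(float(np.mean([manip.current_ft_torque()[2] for _ in range(5)])),3)
c=np.array([.5702,.0537])
def press(z,yaw,lo=18.5,hi=21.5,n=20):
    R=down(np.radians(yaw))
    for k in range(n):
        f=F()[2]
        if f<lo: z-=.001 if f<13 else .0004
        elif f>hi: z+=.0003
        else: break
        manip.move_l([*c,z],R,.03)
    return z
E
python3 - <<'E'
from t import *
manip.set_gripper(0.0,75); print(F(),manip.current_grip_width(),T())
yaw=-150; z=press(.1133,yaw); print("pressed",z,manip.current_ee_pos()[2],F(),M(),T())
for k in range(8):
    yaw+=8; manip.move_l([*c,z],down(np.radians(yaw)),.05)
    z=press(z,yaw,n=6); print(yaw,round(z,4),manip.current_ee_pos()[2].round(4),F(),M(),T())
E
```

```text
[-1.1 -1.7  6. ] 0.5414455378490135 21.07
pressed 0.1089 0.11099748734903137 [-6.6 -1.6 19.6] -0.011 22.32
-142 0.1085 0.1107 [-2.2  1.5 18.7] 0.04 22.86
-134 0.1063 0.1087 [-1.  -0.8 18.6] 0.058 24.15
-126 0.1059 0.1086 [-0.8 -0.8 21. ] 0.025 24.69
-118 0.1059 0.1086 [-0.6 -0.4 20.4] -0.037 24.98
-110 0.1062 0.1086 [-2.7  0.5 20.1] 0.007 25.52
-102 0.1062 0.1086 [-2.2  0.9 19.7] -0.013 25.82
-94 0.1061 0.1086 [-1.4  2.3 19. ] -0.043 26.61
-86 0.1061 0.1086 [-2.3  2.  19.8] 0.008 26.9
```

Run:
```python
from t import *
yaw=-86; z=.1061
for k in range(5):
    yaw+=8; manip.move_l([*c,z],down(np.radians(yaw)),.05)
    z=press(z,yaw,n=6); print(yaw,round(z,4),manip.current_ee_pos()[2].round(4),F(),M(),T())
im,_=cloud("scene"); cv2.imwrite("pics/p1.png",cv2.resize(im[180:270,240:330,::-1],None,fx=6,fy=6,interpolation=cv2.INTER_CUBIC))
```

```text
-78 0.1061 0.1086 [-1.9 -0.1 19.8] -0.004 27.19
-70 0.1061 0.1086 [-2.8  1.8 20.5] 0.014 27.48
-62 0.1061 0.1086 [-0.8 -4.1 19.2] -0.04 27.77
-54 0.1061 0.1086 [-1.9  1.3 20.3] -0.018 28.07
-46 0.1061 0.1086 [-3.2  1.9 20.4] -0.03 28.36
```

View pics/p1.png

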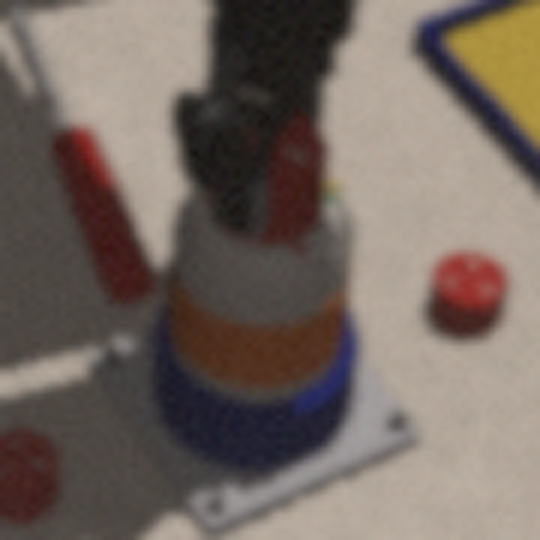

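The yellow pointer at (335,190) has moved round to the right edge beside the green mark, so the inner cap looks open. Next I'll ease off and lift under force watch.

Run:
```python
from t import *
z=.1086; ok=True
for dz in (.002,.002,.002,.002,.002,.003,.005,.01):
    z+=dz; manip.move_l([*c,z],None,.05); f=F(); print(round(z,4),f,T())
    if f[2]<-5: print("HELD"); ok=False; break
if ok:
    manip.move_l([*c,.24],None,.15); print(F(),manip.current_grip_width(),T())
    im,_=cloud("scene"); cv2.imwrite("pics/l1.png",cv2.resize(im[100:270,210:380,::-1],None,fx=3.5,fy=3.5,interpolation=cv2.INTER_CUBIC))
```

```text
0.1106 [-0.5  1.3  9.2] 28.66
0.1126 [-0.   0.8  6.7] 28.91
0.1146 [ 0.5 -0.2  4.1] 29.16
0.1166 [ 0.4  0.3 -0.7] 29.41
0.1186 [ 0.9  0.7 -1.3] 29.66
0.1216 [-1.4  0.6 -0.5] 29.91
0.1266 [ 0.  -0.3 -0.7] 30.16
0.1366 [ 0.9 -0.8 -1. ] 30.51
[-0.9  0.5  0.1] 0.5430621881068822 31.35
```

```bash
ls -la pics
```

```text
total 2036
drwxr-xr-x 2 agent agent   4096 Dec  4 03:12 .
drwxr-xr-x 3 agent agent   4096 Dec  4 03:11 ..
-rw-r--r-- 1 agent agent 348259 Dec  4 03:10 g1.png
-rw-r--r-- 1 agent agent 261391 Dec  4 03:10 g2scene.png
-rw-r--r-- 1 agent agent 255704 Dec  4 03:10 g2top.png
-rw-r--r-- 1 agent agent 373209 Dec  4 03:12 l1.png
-rw-r--r-- 1 agent agent 268009 Dec  4 03:11 p1.png
-rw-r--r-- 1 agent agent 319072 Dec  4 03:08 scene0.png
-rw-r--r-- 1 agent agent 233953 Dec  4 03:08 top0.png
```

Run:
```python
from t import *
t=np.array([.4415,.3047]); R=down(np.radians(-80.2))
print(manip.inverse_kinematics([*t,-.028],R))
manip.move_l([*t,.1],R,.25); print(T(),F(),manip.current_grip_width())
manip.move_l([*t,-.015],None,.1); f0=F(); print(T(),f0)
z=-.015
for k in range(18):
    z-=.001; manip.move_l([*t,z],None,.02); f=F()-f0
    if f[2]>2.5: break
print("touch",z,manip.current_ee_pos(),f,T())
if f[2]>2.5:
    im,_=cloud("scene"); cv2.imwrite("pics/d1.png",cv2.resize(im[120:270,260:410,::-1],None,fx=4,fy=4,interpolation=cv2.INTER_CUBIC))
```

```text
[ 5.17290680e-01  6.57707339e-01  1.82318620e+00 -4.44089210e-16
  6.60699114e-01  1.91704474e+00]
32.81 [ 0.  -0.6 -1.4] 0.5432892413296395
34.11 [0.2 0.7 0. ]
touch -0.024000000000000007 [ 0.44166706  0.30477258 -0.02359672] [-1.4 -2.   5.9] 36.36
```

View pics/d1.png

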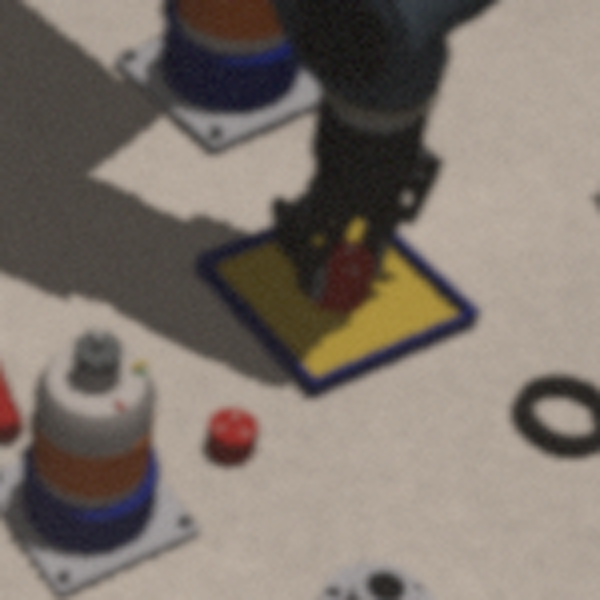

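The cap is off: the bottle's neck is bare at (97,350), its pointer is at the green mark, and the cap stands on the mat at (345,275). Touch height matches the prediction (-0.024). I'll release it and retreat.

Run:
```python
from t import *
t=[.4415,.3047]
manip.set_gripper(.8,20); print(T(),manip.current_grip_width(),F())
manip.move_l([*t,.03],None,.06); manip.move_l([*t,.2],None,.2)
manip.move_ptp([.35,-.25,.25],down(np.radians(-80))); manip.dwell(.3)
for cm in("scene","top"):
    im,W=cloud(cm); m=red(im)&(np.hypot(W[...,0]-.4415,W[...,1]-.305)<.1); p=W[m]
    print(cm,m.sum(),cv2.minEnclosingCircle(p[p[:,2]>.03][:,:2].astype(np.float32)),np.nanpercentile(p[:,2],[5,50,95]))
    if cm=="scene": cv2.imwrite("pics/e1.png",cv2.resize(im[:,:,::-1],(800,600),interpolation=cv2.INTER_CUBIC))
    for n in("cap","oil_bottle","screwdriver","flange"): print(n,[(round(r["confidence"],2),np.round(r["at"],3).tolist()) for r in manip.look_for(cm,n)][:3])
print(T(),F())
```

```text
36.76 0.8036172209697436 [-0.2  0.8  0. ]
scene 118 ((0.4466218054294586, 0.30333080887794495), 0.023132070899009705) [0.0350626  0.03995613 0.04277339]
cap [(0.62, [0.556, 0.162, 0.022]), (0.59, [0.45, 0.298, 0.038]), (0.44, [0.584, -0.06, 0.025])]
oil_bottle [(0.86, [0.802, -0.034, 0.089])]
screwdriver [(0.74, [0.454, 0.022, 0.025])]
flange [(0.79, [0.719, 0.183, 0.014]), (0.57, [0.703, -0.254, 0.008]), (0.49, [0.426, -0.271, 0.021])]
top 164 ((0.43828925490379333, 0.30231067538261414), 0.022801904007792473) [0.03308939 0.03746433 0.04213883]
cap [(0.82, [0.441, 0.299, 0.038]), (0.75, [0.706, 0.198, 0.015]), (0.63, [0.576, -0.058, 0.021])]
oil_bottle [(0.84, [0.768, -0.028, 0.092])]
screwdriver [(0.81, [0.439, 0.024, 0.023])]
flange []
41.64 [ 0.9 -0.9 -0.5]
```

View pics/e1.png

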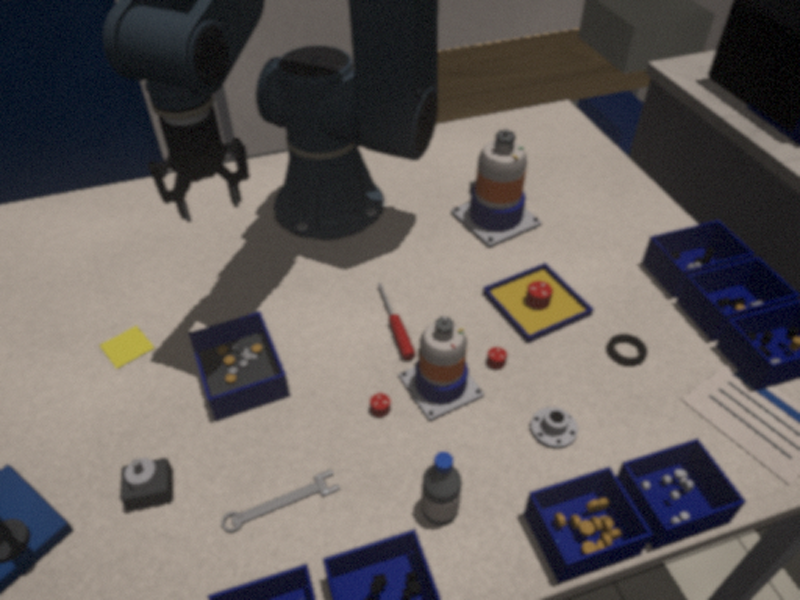

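The cap stands upright in the tray at (540,293), bars up, with its top about 39 mm high. Everything else is where it was and the arm is clear.

```bash
python3 -c "
from bench import manip
manip.sign_off()"
```

```text
the job is handed in; nothing more can be done
```

The bottle is open, the red cap stands open side down in the yellow-mat tray, and I handed the job in at about 42 s of the 72 s allowed.

- **Opening:** I kept about 20 N on the cap while turning it; the highest reading was about 21 N, taken between moves. The teeth started tooth on tooth and dropped in after about 16° of turning. I then turned about 90° further, until the pointer stood at the green mark, and the cap lifted off with almost no force.
- **Placing:** I lowered it until it touched at about 6 N, then released it.
- **Last checks:** The cap's top is about 39 mm up, as expected for a cap standing on the tray floor, and it is near the tray's centre. In the final picture the screwdriver, oil bottle, flange and other things look unmoved. The arm is clear of everything.

Three things disagreed or fell short:
- **Tool length:** The real finger tips were about 36 mm higher than the reported tool position. My first two grasps closed on air just above the cap. I then touched the cap's top lightly and worked from that height.
- **Turning torque:** The readings taken between moves stayed near zero, so I relied on the pointer and the free lift-off to know the cap was open.
- **Final detections:** The top camera did not report the flange and wrongly named a cap near its position. The flange is in its place in the scene picture.

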